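Dust a glass ball and hold it level under the magnifier

ROBOT

A 6-joint arm with a two-finger parallel gripper is mounted at the origin on a cart in front of the work surface, level with it; the furniture and walls round the work are solid. World frame = base frame: x ahead of the robot, y to its left, z up, the work surface at z = 0. Lengths are in m, angles in rad, forces in N, time in s.
With the tool pointing down it reaches from about 0.35 to 0.775 m from the base axis. Payload 5.5 kg.
Tool frame: the origin (TCP) lies at the very end of the fingers, on their centre line; the grasp point (between the pads) lies env.pinch_z behind it (env.pinch_z is the distance from the TCP to the grasp point, in m); z points along the fingers, y is the line along which they close (so a half turn about z gives the same grasp; the last joint's range is limited). The gripper opens to 85 mm and grips with 20 to 120 N. Pads are 22 mm wide; open, the fingers measure 114 mm over their backs; the gripper's body (76 mm by 85 mm) begins 54 mm behind the grasp point. The pads swing forward as they close: fully open they stand 13 mm farther back than shut.
Start: joints at [-1.243, 0.313, 0.046, 1.304, 0, 1.431], TCP at [0.259, -0.513, 0.231] pointing down, gripper open.
Joint ranges: [-2.76, 2.76], [-0.86, 1.69], [-1.03, 1.26], [-2.2, 2.34], [-1.47, 1.5], [-3.14, 3.14]. Speed limits (rad/s): [2.57, 2.57, 3.14, 3.14, 3.14, 3.14].

INTERFACE

Orientations are given as a unit quaternion [w, x, y, z].
In Python, from workcell import env, eyes gives the robot as it stands.
- The arm moves only by the shell command python3 -m jog 'ROWS' [FORCE]. ROWS is JSON, one flat list of numbers, 7 for each row, row after row: the shift along the world's x, y, z as a fraction of full scale, then the turn, a rotation vector about the world's x, y, z as a fraction of full scale, then the opening, from -1 (shut) to 1 (fully open), so that 0 is half open. A call has 1 to 12 rows; each row is the pose to reach, as a shift and turn from the pose commanded when the call began, turning the shorter way round; what a row does not reach only later rows make up. Full scale, the value 1, is 20 cm for a shift and pi rad for a turn. A row lasts 1/12 s, in which the tool goes at most 41.7 mm and 7.16 degrees, less where a joint would pass 70% of its speed; a pose out of reach is approached as far as the arm can. A call with a number of a shift or a turn outside -1 to 1 is refused whole. A call with a gripper value outside its range is refused whole. The fingers move at their own pace and stop on an object; FORCE is the grip in N (left out, the last holds). Time passes only in rows, so rows that repeat a pose let the fingers close. It gives the time, the measured TCP pose, the force, the opening and the grip force at its end, in the units of the state.
- env.get_state(): the state, without advancing time (a new reading comes with each control period).
- eyes.read_camera(name): name is "scene" or "top"; returns (picture, depth): 420x560x3 uint8, red, green, blue; 420x560 float32, m along the optical axis (not along the pixel's ray), 0 where there is no reading.
- eyes.calibration(name): a dict with "fx", "fy", "cx", "cy" (pixels), "R" (3x3) and "t" (3): a world point X has camera coordinates R X + t. Camera axes: x right, y down, z forward; pixel columns grow to the right and rows downward; lengths in m; the calibration is good to about 2 mm. A picture is of the moment at which its call begins. calibration takes no time and is no camera call.
- env.hand_in(): hands the job in; it is judged then, once.
The state is a dict: "clock": time; "joint_pos": joint angles; "qvel": joint speeds; "tau": joint torques, N m; "tcp_pos": TCP position; "orientation": TCP orientation; "wrist_force": force on the tool from outside, world axes, zero at the start; "ft_torque": the same for the moment, N m; "finger_gap": finger opening in m; "grip_force": force on a finger pad.
Only numpy, scipy, OpenCV 4.12 (cv2) and the standard library are available. Lean on these libraries where they do the work, as an engineer would, in place of code of your own. Each camera call takes 0.05 s, during which the arm holds its last target. There are 200 camera calls.

TASK

Blow the dust off the glass ball before it is inspected: with the tray still standing where it is, press the cap of the air duster can fully down and let it spring back up. Then pick the tray up by its grip block and, keeping it level all the way so that the loose ball stays in its ring, without touching the ball or the magnifier or shifting the small things lying about, hold the ball level and still, centred under the magnifier's lens and about 8 cm below it. Finish like that, still holding the tray in the air: do not put it down.

Things in the scene. Friction and masses are not known exactly. Their poses are not given: they have to be found in the camera images.
- tray: Loose plywood paddle with round ends, 275 mm long (x -117 to +158), 56 mm wide (y), 7 mm thick, about 140 g. Origin on its underside below the grip block; x along it to the ball's end, z up. Balances within 30 mm of the block on the ball side. Brass ring at x = +120 mm (30 mm outside, 24 inside, 2.5 high) with the ball loose in it; a smaller empty ring at x = -80 mm.
- grip (a point): Where to hold the tray: middle of its upright aluminium grip block, 32 mm above the tray's underside. The block is 46 mm long (x), 15 mm thick (y, flat sides; take it across these), and reaches from the board to 45 mm above the underside, on a foot plate 60 x 24 x 3 mm. Axes as the tray's.
- well (a point): Point on the tray 11 mm above the board over the centre of the ball's ring (tray x = +120 mm): where the centre of the ball is when it lies in the middle of its ring. Axes as the tray's.
- ball_center (a point): Centre of the glass ball, 22 mm across, 16 g, loose. It can roll up to about 5 mm off the middle of its ring; tipping the tray some 35 degrees, or jerking it, lets it roll over the 2.5 mm rim. Its axes turn as it rolls.
- cap_top (a point): Middle of the top of the air duster's white push cap, a disc 21 mm across about 170 mm above the table, on a white and grey aerosol can (53 mm across) fixed upright in a round stand (94 mm across, small clamp knob on +x). z up. A thin white straw runs from the cap along -y, slanting down to the ball; it moves with the cap.
- straw_tip (a point): Open end of the duster's straw, 109 mm from the can's axis along the can's -y and 95 mm below the top of the cap; the ball stands about 55 mm further on.
- duster_cap (a joint): How far the duster's cap is pressed, m: 0 up, 0.006 fully down. It is sprung: about 1.8 N to start it, 5.4 N fully down; comes back up by itself.
- lens_center (a point): Centre of the magnifier's flat-lying round lens in a black rim 74 mm across, 12 mm high; 215 to 255 mm above the table. A thin level arm runs along the lens's +x, 160 mm from lens centre to the upright post (12 mm thick, 310 mm high, foot 116 mm across). Free space below the lens. Must not be touched.
- frost_pot: Bystander: frosted screw pot, 50 mm across, 38 mm high. Origin under its centre. Leave alone.
- glass_vial: Bystander: small glass bottle, 24 mm across, 44 mm high. Origin under its centre. Leave alone.
- loupe: Bystander: black eye loupe, 34 mm across, 30 mm high. Origin under its centre. Leave alone.
- bead_tube: Bystander: upright capped tube of beads, 16 mm across, 74 mm high. Origin under its centre. Leave alone.
- cream_jar: Bystander: white jar with lid, 45 mm across, 36 mm high. Origin under its centre. Leave alone.
- ball: The loose glass ball itself; its origin turns with it as it rolls, so use ball_center.
- magnifier: The stand magnifier (see lens_center); origin under the centre of its foot, below the post; x points away from the lens, z up.
Things that resemble listed ones, but are neither listed nor needed, are in the scene too. Leave any blue or orange look-alike of the part that bears cap_top alone.

How it is judged:
On the way, in this order (a step that is already met when the one before it is completed fails the run):
1. the duster's cap is pressed down (at least 4.5 of its 6 mm) while the tray stands in its place and the ball lies in its ring (value of joint duster_cap above 0.0045 m and distance of well from where it was at the start of the episode below 0.015 m and distance between ball_center and well below 0.01 m), for 0.1 s.
2. the cap has sprung back up (value of joint duster_cap below 0.001 m), for 0.1 s.
3. the tray is lifted 6 cm off the table by the gripper with the ball in its ring (height (world z) of tray above 0.06 m and contact force between the fingers and tray above 1 N and distance between ball_center and well below 0.01 m), for 0.2 s.
At the end, for the whole second after the job is handed in: The gripper holds the tray in the air (over 7 cm up), level within 0.10 rad and still (under 2 cm/s), the ball within 10 mm of the middle of its ring, within 18 mm sideways of the lens centre and 55 to 105 mm below it; the duster cap is up (horizontal distance between ball_center and lens_center below 0.018 m and z of ball_center in the frame of lens_center between -0.105 and -0.055 m and angle between tray's own z axis and vertical below 0.1 rad and distance between ball_center and well below 0.01 m and linear speed of tray below 0.02 m/s and linear speed of ball below 0.03 m/s and height (world z) of tray above 0.07 m and contact force between the fingers and tray above 1 N and value of joint duster_cap below 0.001 m); the arm keeps its last pose, push and grip.
It fails at once if the ball leaves its ring (distance between ball_center and well above 0.013 m).
It fails at once if the tray is tipped more than 0.3 rad (angle between tray's own z axis and vertical above 0.3 rad).
It fails at once if the robot touches the ball (contact force between any of the fingers, the arm and ball above 0.2 N).
It fails at once if the magnifier is touched with more than 1.5 N (contact force between magnifier and anything else above 1.5 N).
It fails at once if a small thing lying about is shifted by more than 2 cm (distance of any of frost_pot, glass_vial, loupe, bead_tube, cream_jar from where it was at the start of the episode above 0.02 m).
It also fails if it takes over 58 s, if anything falls off the work surface, if the arm or the gripper's body presses on something with over 40 N, if the wrist force passes 120 N, or if a joint passes its speed limit or range.

## Working session

There is one attempt and no reset: what is moved stays moved. The work goes in short steps, Python scripts to look and compute and a shell command to move; the robot and the scene stay as the last step left them, time stands still between calls to the robot, and variables do not carry over. Pictures are saved under pics/ and viewed, at most 10 in all, crops included, and the job is handed in when it is done.

```bash
mkdir -p pics; python3 - <<'E'
from workcell import env, eyes
import cv2,numpy as np
s=env.get_state();print(s,env.pinch_z)
for n in("scene","top"):
    p,d=eyes.read_camera(n);cv2.imwrite(f"pics/{n}0.png",p[:,:,::-1]);np.savez(f"pics/{n}0.npz",p=p,d=d)
    print(n,eyes.calibration(n))
E
```

```text
{'clock': 0.0, 'joint_pos': array([-1.24256403e+00,  3.14021945e-01,  4.49698085e-02,  1.30358537e+00,
       -1.82661831e-05,  1.43122426e+00]), 'qvel': array([ 2.70607197e-05, -4.06734461e-04, -1.48345437e-03,  2.60197752e-04,
        5.41144229e-04,  1.62772563e-03]), 'tau': array([ 8.19810484e-04, -4.80626929e+01,  2.98533314e+01,  1.93228171e-02,
       -3.29172180e-04, -6.63966716e-06]), 'tcp_pos': array([ 0.25911818, -0.5127344 ,  0.23039286]), 'orientation': array([-9.15636344e-04,  9.72768960e-01,  2.31775111e-01, -9.58030557e-05]), 'wrist_force': array([ 0.76642742,  0.23494285, -0.18827522]), 'ft_torque': array([-0.01520225, -0.05413113, -0.01878455]), 'grip_force': 0.0, 'finger_gap': 0.08548659665755744} 0.0187
scene {'fx': 546.0849986029763, 'fy': 546.0849986029763, 'cx': 289.0303279867716, 'cy': 197.5585056697656, 'R': array([[-0.73197262, -0.68131455, -0.00515412],
       [-0.4316335 ,  0.46955349, -0.77020259],
       [ 0.52717037, -0.56154252, -0.63777849]]), 't': array([0.39856032, 0.35382418, 1.49089559])}
top {'fx': 472.9637117401845, 'fy': 472.9637117401845, 'cx': 280.27972495372126, 'cy': 209.62725488357373, 'R': array([[-0.02976854, -0.99943518,  0.01559351],
       [-0.983817  ,  0.02653862, -0.17719992],
       [ 0.176686  , -0.02061614, -0.98405134]]), 't': array([-0.02264499,  0.5870289 ,  1.4952994 ])}
```

View pics/scene0.png

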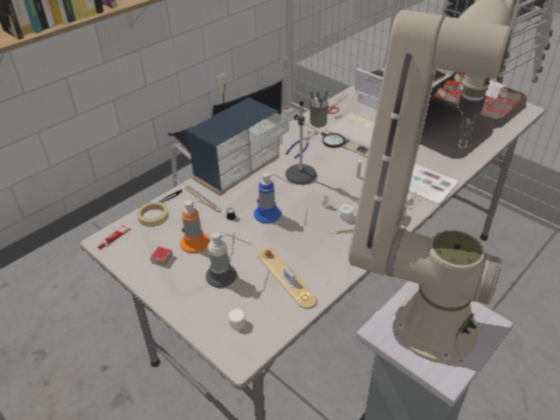

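View pics/top0.png

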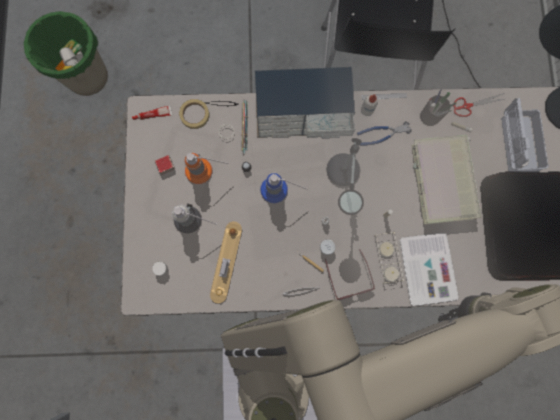

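The scene has three dusters: orange at scene (195,225), blue at (267,198) and white/grey at (218,258), which is top (185,215). The white/grey one fits the description, and its straw points at the tray's far end. The tray runs from top (220,297) to (234,228), with the lens at top (351,202). I'll confirm this with an enlarged crop of both views.

```bash
python3 - <<'E'
import cv2,numpy as np
t=cv2.imread("pics/top0.png");s=cv2.imread("pics/scene0.png")
a=cv2.resize(t[190:310,145:245],None,fx=4,fy=4,interpolation=cv2.INTER_CUBIC)
b=cv2.resize(s[225:325,195:325][:, :],None,fx=3,fy=3,interpolation=cv2.INTER_CUBIC)
c=cv2.resize(s[95:190,275:370],None,fx=3,fy=3,interpolation=cv2.INTER_CUBIC)
H=600;o=np.zeros((H,800,3),np.uint8);o[:480,:400]=a;o[:300,400:790]=b;o[300:585,400:685]=c
cv2.imwrite("pics/crop1.png",o)
E
```

```text
(no output)
```

View pics/crop1.png

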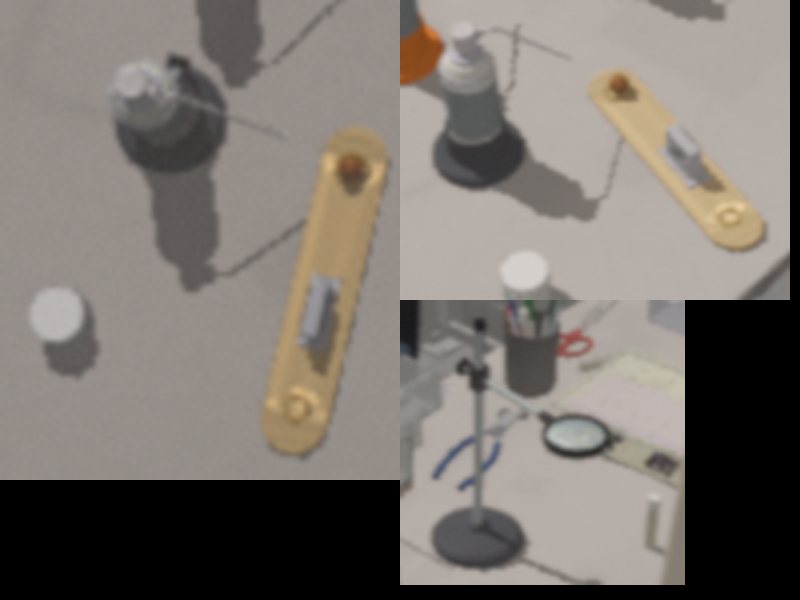

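```bash
cat > h.py <<'E'
import numpy as np,cv2
from workcell import env,eyes
C={n:eyes.calibration(n) for n in("scene","top")}
def ray(n,u,v):
    c=C[n];R=np.array(c["R"]);o=-R.T@c["t"];d=R.T@np.array([(u-c["cx"])/c["fx"],(v-c["cy"])/c["fy"],1]);return o,d
def plane(n,u,v,z):
    o,d=ray(n,u,v);return o+d*(z-o[2])/d[2]
def dep(n,u,v,D):
    o,d=ray(n,u,v);return o+d*D[int(round(v)),int(round(u))]
def tri(a,b):
    (o1,d1),(o2,d2)=ray("scene",*a),ray("top",*b)
    k=np.linalg.lstsq(np.c_[d1,-d2],o2-o1,rcond=None)[0]
    p,q=o1+k[0]*d1,o2+k[1]*d2;return (p+q)/2,np.linalg.norm(p-q)
E
python3 - <<'E'
from h import *
np.set_printoptions(precision=4,suppress=True)
T=np.load("pics/top0.npz");S=np.load("pics/scene0.npz")
print("cap",tri((215.7,235.7),(178.3,209)),dep("top",178.3,209,T['d']),plane("top",178.3,209,.17),plane("scene",215.7,235.7,.17))
print("lens",tri((334,140),(351,202)),dep("scene",334,140,S['d']),dep("top",351,202,T['d']))
print("ball",tri((268.3,253.3),(232.75,231.5)),plane("top",232.75,231.5,.018))
hsv=cv2.cvtColor(T['p'],cv2.COLOR_RGB2HSV)
m=cv2.inRange(hsv,(10,70,60),(32,255,255));m[:, :205]=0;m[:,248:]=0;m[:215]=0;m[305:]=0
cs=max(cv2.findContours(m,0,1)[0],key=cv2.contourArea)
P=np.array([plane("top",*p[0],.007)[:2] for p in cs],np.float32)
r=cv2.minAreaRect(P);print("tray",r,cv2.boxPoints(r))
# heights over block
X=[dep("top",u,v,T['d']) for v in range(255,282) for u in range(215,238)]
X=np.array(X);b=X[(X[:,2]>.036)&(X[:,2]<.06)];print("block",len(b),b.mean(0));
if len(b)>5: print(cv2.minAreaRect(b[:,:2].astype(np.float32)))
# overall obstacle heights list
V,U=np.mgrid[95:310,125:480]
o=-np.array(C['top']['R']).T@C['top']['t'];c=C['top']
d=np.stack([(U-c['cx'])/c['fx'],(V-c['cy'])/c['fy'],np.ones(U.shape)],-1)@np.array(c['R'])
W=o+d*T['d'][95:310,125:480,None]
mk=(W[...,2]>.015).astype(np.uint8)
n,l,st,ce=cv2.connectedComponentsWithStats(mk)
for i in range(1,n):
    if st[i,4]>12:
        w=W[l==i];print(i,st[i],w.min(0),w.max(0))
E
```

```text
cap (array([0.5755, 0.2706, 0.1627]), np.float64(0.0027312462947631923)) [0.5751 0.2699 0.171 ] [0.5753 0.2701 0.17  ] [0.5679 0.2746 0.17  ]
lens (array([ 0.5691, -0.2413,  0.2365]), np.float64(0.0021733638646977854)) [ 0.5634 -0.2356  0.2417] [ 0.5698 -0.2404  0.2379]
ball (array([0.5225, 0.1192, 0.0156]), np.float64(0.0021020570647392765)) [0.523  0.1197 0.018 ]
tray ((0.42566898465156555, 0.14486531913280487), (0.054692741483449936, 0.27057626843452454), 76.16801452636719) [[0.2878 0.1507]
 [0.5505 0.086 ]
 [0.5636 0.1391]
 [0.3008 0.2038]]
block 73 [0.4059 0.1491 0.0453]
((0.4062124788761139, 0.14924030005931854), (0.015574030578136444, 0.04536851868033409), 75.43336486816406)
1 [ 131    0  100   44 4143] [ 0.3127 -0.2718  0.0171] [0.9637 0.0342 1.5758]
3 [237   0  16  21 247] [ 0.3127 -0.3757  0.0157] [ 0.9666 -0.0074  1.5758]
4 [296   0  36  30 650] [ 0.3127 -0.6698  0.0151] [ 0.9643 -0.0074  1.5758]
9 [ 54   4  30  29 349] [ 0.3127 -0.0074  0.0152] [0.9905 0.3004 1.5758]
27 [  7  14  25  11 139] [ 0.3127 -0.0074  0.015 ] [0.9593 0.4602 1.5758]
52 [256  28  31  11 107] [ 0.312
[... 794 characters left out ...]
1767  0.05  ]
225 [104 133   7   7  34] [ 0.3127 -0.0074  0.0172] [0.5347 0.1321 1.5758]
259 [195 144  16  16 182] [ 0.4379 -0.2154  0.029 ] [ 0.4868 -0.1657  0.0486]
284 [254 151   5   7  13] [ 0.4404 -0.3763  0.0151] [ 0.4611 -0.3592  0.0311]
300 [260 154  10   7  24] [ 0.4301 -0.4112  0.0153] [ 0.4505 -0.3788  0.0277]
317 [173 160  77  55 429] [ 0.2821 -0.3363  0.0156] [ 0.4326 -0.0074  1.5758]
330 [ 95 164   9  17  87] [0.3811 0.1367 0.0152] [0.4331 0.1606 0.0557]
337 [ 27 167  16  14 166] [0.3859 0.3354 0.0167] [0.4283 0.3805 0.0469]
360 [260 171  15  15 109] [ 0.3486 -0.4234  0.0151] [ 0.3944 -0.3753  0.0276]
433 [327 200  28  15 276] [ 0.2616 -0.5141  0.3061] [ 0.3127 -0.0074  1.5758]
```

Confirmed: the white/grey duster is the right one. Its cap is at (0.574, 0.270, 0.17). The block is at (0.406, 0.149) with its top at 0.045, and the tray yaw is about -14.2°. The lens is at (0.568, -0.240, 0.238). Ball to block measures 121 mm, which agrees with the 120 mm given. Moving now with the fingers shut.

```bash
A='[.4,1,.45,0,0,.28,-1,.4,1,.45,0,0,.28,-1,.4,1,.45,0,0,.28,-1,.4,1,.45,0,0,.28,-1,.4,1,.45,0,0,.28,-1,.4,1,.45,0,0,.28,-1,.4,1,.45,0,0,.28,-1,.4,1,.45,0,0,.28,-1]'; python3 -m jog '[.4,1,.45,0,0,.28,-1,.4,1,.45,0,0,.28,-1,.4,1,.45,0,0,.28,-1,.4,1,.45,0,0,.28,-1,.4,1,.45,0,0,.28,-1,.4,1,.45,0,0,.28,-1,.4,1,.45,0,0,.28,-1,.4,1,.45,0,0,.28,-1]'
python3 -m jog '[.25,1,0,0,0,.28,-1,.25,1,0,0,0,.28,-1,.25,1,0,0,0,.28,-1,.25,1,0,0,0,.28,-1,.25,1,0,0,0,.28,-1,.25,1,0,0,0,.28,-1,.25,1,0,0,0,.28,-1,.25,1,0,0,0,.28,-1]'
python3 -m jog '[.4,1,0,0,0,.212,-1,.4,1,0,0,0,.212,-1,.4,1,0,0,0,.212,-1,.4,1,0,0,0,.212,-1,.4,1,0,0,0,.212,-1,.4,1,0,0,0,.212,-1,.4,1,0,0,0,.212,-1,.4,1,0,0,0,.212,-1]'
```

```text
invalid input: not JSON, or not a number
invalid input: not JSON, or not a number
invalid input: not JSON, or not a number
```

```bash
python3 -m jog '[0.4,1,0.45,0,0,0.28,-1,0.4,1,0.45,0,0,0.28,-1,0.4,1,0.45,0,0,0.28,-1,0.4,1,0.45,0,0,0.28,-1,0.4,1,0.45,0,0,0.28,-1,0.4,1,0.45,0,0,0.28,-1,0.4,1,0.45,0,0,0.28,-1,0.4,1,0.45,0,0,0.28,-1]'
python3 -m jog '[0.25,1,0,0,0,0.28,-1,0.25,1,0,0,0,0.28,-1,0.25,1,0,0,0,0.28,-1,0.25,1,0,0,0,0.28,-1,0.25,1,0,0,0,0.28,-1,0.25,1,0,0,0,0.28,-1,0.25,1,0,0,0,0.28,-1,0.25,1,0,0,0,0.28,-1]'
python3 -m jog '[0.4,1,0,0,0,0.212,-1,0.4,1,0,0,0,0.212,-1,0.4,1,0,0,0,0.212,-1,0.4,1,0,0,0,0.212,-1,0.4,1,0,0,0,0.212,-1,0.4,1,0,0,0,0.212,-1,0.4,1,0,0,0,0.212,-1,0.4,1,0,0,0,0.212,-1]'
```

```text
clock: 0.77
tcp_pos: [0.34, -0.3121, 0.3222]
orientation: [0.001, 0.78, 0.626, -0.0]
wrist_force: [-0.1, -0.7, -0.5]
finger_gap: -0.0
grip_force: 0.0
clock: 1.43
tcp_pos: [0.3893, -0.1127, 0.3206]
orientation: [-0.001, 0.441, 0.898, -0.0]
wrist_force: [-0.2, -0.0, 0.3]
finger_gap: -0.0002
grip_force: 0.0
clock: 2.1
tcp_pos: [0.4693, 0.0862, 0.3204]
orientation: [-0.001, 0.126, 0.992, -0.0]
wrist_force: [0.1, 0.4, 0.2]
finger_gap: -0.0002
grip_force: 0.0
```

```bash
python3 -m jog '[0.523,0.92,0,0,0,0,-1,0.523,0.92,0,0,0,0,-1,0.523,0.92,0,0,0,0,-1,0.523,0.92,0,0,0,0,-1,0.523,0.92,0,0,0,0,-1,0.523,0.92,0,0,0,0,-1,0.523,0.92,0,0,0,0,-1,0.523,0.92,-0.65,0,0,0,-1,0.523,0.92,-0.65,0,0,0,-1,0.523,0.92,-0.65,0,0,0,-1,0.523,0.92,-0.65,0,0,0,-1,0.523,0.92,-0.65,0,0,0,-1]'
python3 - <<'E'
from h import *
p,d=eyes.read_camera("scene");q,_=eyes.read_camera("top")
a=cv2.resize(p[170:290,160:290],None,fx=3,fy=3,interpolation=2);b=cv2.resize(q[170:290,140:260],None,fx=3,fy=3,interpolation=2)
cv2.imwrite("pics/c2.png",np.hstack([a,b])[:,:,::-1]);print(env.get_state()["tcp_pos"])
E
```

```text
clock: 3.1
tcp_pos: [0.5714, 0.2675, 0.1891]
orientation: [-0.003, 0.126, 0.992, -0.002]
wrist_force: [-0.6, -0.3, 0.4]
finger_gap: -0.0003
grip_force: 0.0
[0.57529512 0.26957663 0.19452162]
```

View pics/c2.png

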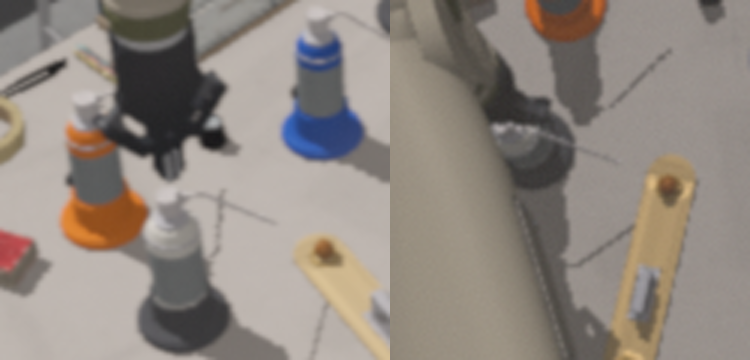

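The closed fingertips, in the left half at (172,172), sit right above the white cap at (172,190). Pressing in steps.

```bash
python3 -m jog '[0,0,-0.06,0,0,0,-1,0,0,-0.11,0,0,0,-1,0,0,-0.13,0,0,0,-1,0,0,-0.13,0,0,0,-1,0,0,-0.13,0,0,0,-1]'
python3 -m jog '[0,0,-0.01,0,0,0,-1,0,0,-0.02,0,0,0,-1,0,0,-0.02,0,0,0,-1,0,0,-0.02,0,0,0,-1]'
```

```text
clock: 3.62
tcp_pos: [0.5758, 0.2709, 0.1675]
orientation: [0.002, 0.124, 0.992, 0.001]
wrist_force: [3.1, -1.6, 3.5]
finger_gap: 0.0001
grip_force: 1.9
clock: 3.95
tcp_pos: [0.5759, 0.2709, 0.1648]
orientation: [0.003, 0.124, 0.992, 0.001]
wrist_force: [2.9, -2.2, 14.6]
finger_gap: 0.0001
grip_force: 7.0
```

14.6 N is past the 5.4 N needed for full travel, so the cap has bottomed out. I'll hold briefly, release and move up.

```bash
python3 -m jog '[0,0,0,0,0,0,-1,0,0,0,0,0,0,-1,0,0,0,0,0,0,-1]'; python3 -m jog '[0,0,0.1,0,0,0,-1,0,0,0.3,0,0,0,-1,0,0,0.5,0,0,0,-1,0,0,0.5,0,0,0,-1]'
python3 -m jog '[-0.85,-0.6,0,0,0,0,0.6,-0.85,-0.6,0,0,0,0,0.6,-0.85,-0.6,0,0,0,0,0.6,-0.85,-0.6,0,0,0,0,0.6,-0.85,-0.6,0,0,0,0,0.6,-0.85,-0.6,0,0,0,0,0.6,-0.85,-0.6,0,0,0,0,0.6,-0.85,-0.6,0,0,0,0,0.6]'
python3 - <<'E'
from h import *
p,_=eyes.read_camera("scene");q,_=eyes.read_camera("top")
a=cv2.resize(p[190:310,190:320],None,fx=3,fy=3,interpolation=2);b=cv2.resize(q[190:310,140:260],None,fx=3,fy=3,interpolation=2)
cv2.imwrite("pics/c3.png",np.hstack([a,b])[:,:,::-1]);s=env.get_state();print(s["tcp_pos"],s["orientation"],s["finger_gap"])
hs=cv2.cvtColor(p,cv2.COLOR_RGB2HSV)
E
```

```text
clock: 4.2
tcp_pos: [0.5758, 0.2709, 0.1648]
orientation: [0.003, 0.124, 0.992, 0.001]
wrist_force: [2.0, -2.9, 13.9]
finger_gap: 0.0002
grip_force: 7.0
clock: 4.53
tcp_pos: [0.5757, 0.2718, 0.2696]
orientation: [0.005, 0.124, 0.992, 0.002]
wrist_force: [0.2, -0.3, 1.2]
finger_gap: -0.0007
grip_force: 0.0
clock: 5.2
tcp_pos: [0.404, 0.1509, 0.2616]
orientation: [0.0, 0.124, 0.992, 0.0]
wrist_force: [0.2, 0.2, 0.1]
finger_gap: 0.0682
grip_force: 0.0
[0.40490881 0.15126529 0.26141   ] [2.78417806e-04 1.23690449e-01 9.92320771e-01 2.88909609e-04] 0.0682980350604739
```

View pics/c3.png

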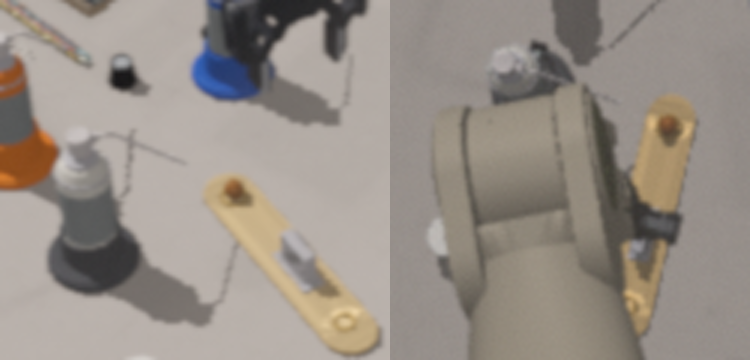

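The cap has sprung back up (left half, 80,140), and the tray and ball haven't moved. The gripper is over the block and aligned, so I'm descending.

```bash
python3 -m jog '[0.005,-0.01,-0.2,0,0,0,0.6,0.005,-0.01,-0.4,0,0,0,0.6,0.005,-0.01,-0.6,0,0,0,0.6,0.005,-0.01,-0.8,0,0,0,0.6,0.005,-0.01,-0.95,0,0,0,0.6,0.005,-0.01,-0.95,0,0,0,0.6,0.005,-0.01,-0.95,0,0,0,0.6,0.005,-0.01,-0.95,0,0,0,0.6]'
python3 - <<'E'
from h import *
p,_=eyes.read_camera("scene")
cv2.imwrite("pics/c4.png",cv2.resize(p[220:320,220:340],None,fx=5,fy=5,interpolation=2)[:,:,::-1]);print(env.get_state()["tcp_pos"])
E
```

```text
clock: 5.97
tcp_pos: [0.4065, 0.1493, 0.0725]
orientation: [0.001, 0.124, 0.992, 0.0]
wrist_force: [-0.2, -0.3, 1.1]
finger_gap: 0.0682
grip_force: 0.0
[0.40713688 0.14930844 0.07318989]
```

View pics/c4.png

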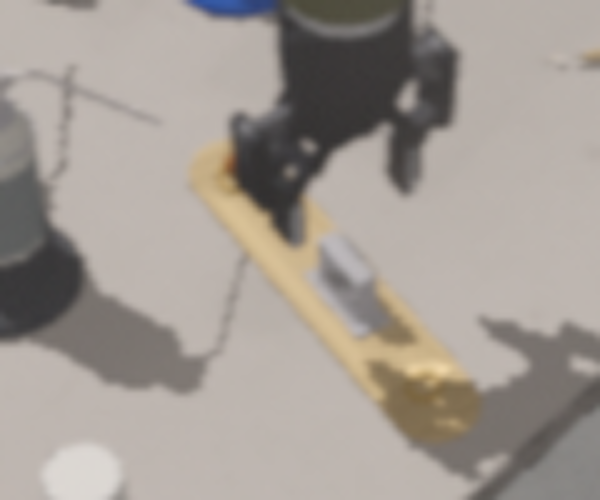

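```bash
python3 -m jog '[0,0,-0.1,0,0,0,0.6,0,0,-0.2,0,0,0,0.6,0,0,-0.26,0,0,0,0.6,0,0,-0.29,0,0,0,0.6,0,0,-0.29,0,0,0,0.6]'; python3 -m jog '[0,0,0,0,0,0,0.1,0,0,0,0,0,0,-0.2,0,0,0,0,0,0,-0.4,0,0,0,0,0,0,-0.5,0,0,0,0,0,0,-0.6,0,0,0,0,0,0,-0.7,0,0,0,0,0,0,-0.8,0,0,0,0,0,0,-1,0,0,0,0,0,0,-1,0,0,0,0,0,0,-1,0,0,0,0,0,0,-1]' 50
```

```text
clock: 6.43
tcp_pos: [0.4058, 0.1489, 0.0139]
orientation: [0.001, 0.124, 0.992, 0.0]
wrist_force: [0.3, -0.4, 0.5]
finger_gap: 0.0682
grip_force: 0.0
clock: 7.35
tcp_pos: [0.4057, 0.1492, 0.0141]
orientation: [0.001, 0.124, 0.992, 0.001]
wrist_force: [0.2, 1.1, 5.9]
finger_gap: 0.0144
grip_force: 49.6
```

```bash
python3 -m jog '[0,0,0.01,0,0,0,-1,0,0,0.03,0,0,0,-1,0,0,0.06,0,0,0,-1,0,0,0.1,0,0,0,-1,0,0,0.15,0,0,0,-1,0,0,0.2,0,0,0,-1,0,0,0.25,0,0,0,-1,0,0,0.29,0,0,0,-1,0,0,0.32,0,0,0,-1,0,0,0.34,0,0,0,-1,0,0,0.35,0,0,0,-1,0,0,0.35,0,0,0,-1]'
python3 -m jog '[0,0,0.01,0,0,0,-1,0,0,0.03,0,0,0,-1,0,0,0.06,0,0,0,-1,0,0,0.1,0,0,0,-1,0,0,0.15,0,0,0,-1,0,0,0.19,0,0,0,-1,0,0,0.22,0,0,0,-1,0,0,0.24,0,0,0,-1,0,0,0.25,0,0,0,-1,0,0,0.25,0,0,0,-1,0,0,0.25,0,0,0,-1]'
python3 - <<'E'
from h import *
p,_=eyes.read_camera("scene");q,_=eyes.read_camera("top")
a=cv2.resize(p[180:300,220:350],None,fx=3,fy=3,interpolation=2);b=cv2.resize(q[190:310,160:280],None,fx=3,fy=3,interpolation=2)
cv2.imwrite("pics/c5.png",np.hstack([a,b])[:,:,::-1]);np.savez("pics/5.npz",p=p,q=q);print(env.get_state()["tcp_pos"])
E
```

```text
clock: 8.35
tcp_pos: [0.405, 0.1487, 0.0836]
orientation: [0.0, 0.124, 0.992, 0.0]
wrist_force: [-0.7, -0.8, -2.3]
finger_gap: 0.0143
grip_force: 48.7
clock: 9.27
tcp_pos: [0.4047, 0.1487, 0.1332]
orientation: [-0.0, 0.124, 0.992, -0.0]
wrist_force: [-0.9, 0.1, -0.9]
finger_gap: 0.0145
grip_force: 48.7
[0.40452093 0.14867436 0.13291139]
```

View pics/c5.png

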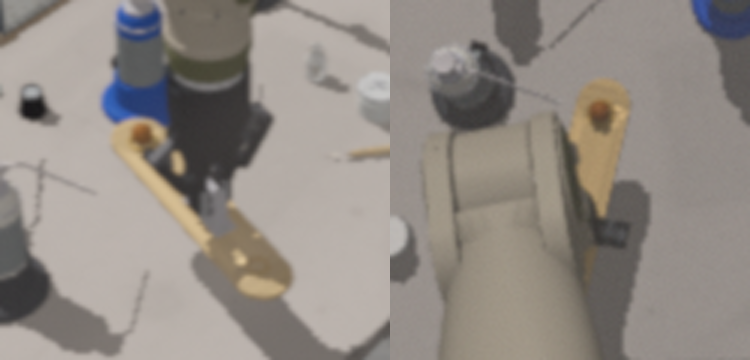

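The ball is in its ring and the tray is level and held. The blue duster may be near the transit path, so I'll work out the clearances.

```bash
python3 - <<'E'
from h import *
np.set_printoptions(precision=4,suppress=True)
print("ball",tri((267.7,223.7),(230,226.7)),plane("top",230,226.7,.137))
T=np.load("pics/top0.npz");p=T['p'];hs=cv2.cvtColor(p,cv2.COLOR_RGB2HSV)
m=cv2.inRange(hs,(100,130,60),(128,255,255));m[:165]=0;m[210:]=0;m[:,:250]=0;m[:,:300][:, :0]=0;m[:,300:]=0
v,u=np.nonzero(m);P=np.array([plane("top",a,b,.01) for a,b in zip(u,v)]);print("blue stand xy",P.min(0),P.max(0))
print("blue cap",plane("top",273,178,.17),"straw end~",plane("top",298,200,.0),plane("top",298,189,.08))
# lens rim: dark ring / depth at lens height
S=T['d'];X=np.array([dep("top",a,b,S) for b in range(150,220) for a in range(330,372)])
L=X[(X[:,2]>.215)&(X[:,2]<.26)];print(len(L));near=L[np.hypot(L[:,0]-.569,L[:,1]+.24)<.05];print(near.min(0),near.max(0),near.mean(0),cv2.minEnclosingCircle(near[:,:2].astype(np.float32)))
E
```

```text
ball (array([0.5211, 0.1176, 0.1391]), np.float64(0.0015000910881092816)) [0.522  0.1182 0.137 ]
blue stand xy [ 0.635  -0.0619  0.01  ] [0.6906 0.0231 0.01  ]
blue cap [ 0.6639 -0.0175  0.17  ] straw end~ [ 0.6272 -0.1016  0.    ] [ 0.6476 -0.0982  0.08  ]
654
[ 0.5337 -0.275   0.2289] [ 0.6181 -0.2027  0.2487] [ 0.5716 -0.2391  0.2398] ((0.5757930278778076, -0.24030576646327972), 0.04262525215744972)
```

Ball at (0.521, 0.118, 0.138), lens at (0.570, -0.240, 0.239). The ball has to shift by (+0.048, -0.358, +0.020). I'll pull back 3 cm on the way to clear the blue duster.

```bash
python3 -m jog '[-0.003,-0.02,0.002,0,0,0,-1,-0.01,-0.06,0.007,0,0,0,-1,-0.02,-0.12,0.014,0,0,0,-1,-0.035,-0.2,0.023,0,0,0,-1,-0.05,-0.29,0.034,0,0,0,-1,-0.068,-0.39,0.045,0,0,0,-1,-0.085,-0.49,0.057,0,0,0,-1,-0.103,-0.59,0.069,0,0,0,-1,-0.119,-0.68,0.079,0,0,0,-1,-0.133,-0.76,0.088,0,0,0,-1,-0.143,-0.82,0.095,0,0,0,-1,-0.15,-0.86,0.1,0,0,0,-1]'
python3 -m jog '[0,-0.02,0,0,0,0,-1,0,-0.06,0,0,0,0,-1,0,-0.12,0,0,0,0,-1,0,-0.2,0,0,0,0,-1,0,-0.29,0,0,0,0,-1,0,-0.39,0,0,0,0,-1,0,-0.49,0,0,0,0,-1,0,-0.59,0,0,0,0,-1,0,-0.68,0,0,0,0,-1,0,-0.76,0,0,0,0,-1,0,-0.82,0,0,0,0,-1,0,-0.86,0,0,0,0,-1]'
python3 -m jog '[0.01,-0.002,0,0,0,0,-1,0.03,-0.005,0,0,0,0,-1,0.07,-0.01,0,0,0,0,-1,0.12,-0.02,0,0,0,0,-1,0.18,-0.03,0,0,0,0,-1,0.24,-0.043,0,0,0,0,-1,0.29,-0.054,0,0,0,0,-1,0.33,-0.062,0,0,0,0,-1,0.36,-0.067,0,0,0,0,-1,0.38,-0.069,0,0,0,0,-1,0.39,-0.07,0,0,0,0,-1,0.39,-0.07,0,0,0,0,-1]'
python3 - <<'E'
from h import *
p,_=eyes.read_camera("scene");q,_=eyes.read_camera("top")
a=cv2.resize(p[90:240,260:390],None,fx=3,fy=3,interpolation=2);b=cv2.resize(q[150:300,270:400],None,fx=3,fy=3,interpolation=2)
cv2.imwrite("pics/c6.png",np.hstack([a,b])[:,:,::-1]);np.savez("pics/6.npz",p=p,q=q);s=env.get_state();print(s["tcp_pos"],s["orientation"])
E
```

```text
clock: 10.37
tcp_pos: [0.3743, -0.0248, 0.1534]
orientation: [0.0, 0.125, 0.992, -0.0]
wrist_force: [-0.4, 0.1, -1.8]
finger_gap: 0.0142
grip_force: 48.8
clock: 11.37
tcp_pos: [0.375, -0.1964, 0.1532]
orientation: [-0.0, 0.124, 0.992, 0.0]
wrist_force: [0.1, 0.5, -1.4]
finger_gap: 0.0141
grip_force: 48.9
clock: 12.37
tcp_pos: [0.453, -0.2092, 0.1532]
orientation: [-0.0, 0.124, 0.992, 0.0]
wrist_force: [-0.8, 0.3, -1.7]
finger_gap: 0.0145
grip_force: 48.9
[ 0.45248909 -0.20908017  0.15324824] [-2.62002918e-04  1.23946660e-01  9.92288838e-01  1.34258759e-04]
```

View pics/c6.png

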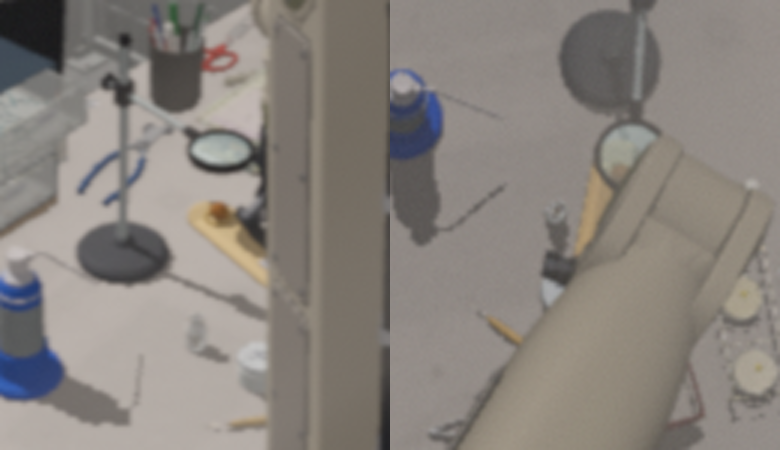

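The ball is in its ring under the lens: ball at scene (332.3,160.7), lens at (334,139.7). I'll check the offset along the scene rays.

```bash
python3 - <<'E'
from h import *
p=np.load("pics/6.npz")['p'];hs=cv2.cvtColor(p[155:168,325:341],cv2.COLOR_RGB2HSV)
m=cv2.inRange(hs,(4,150,50),(13,255,200));v,u=np.nonzero(m);print(len(u),u.mean()+325,v.mean()+155)
print(plane("scene",332.3,160.7,.158),plane("scene",334,139.7,.2385))
s=env.get_state();a=np.radians(-14.2);print("kin",s["tcp_pos"][:2]+.12*np.array([np.cos(a),np.sin(a)]),s["qvel"])
E
```

```text
0 nan nan
[ 0.56588051 -0.23593589  0.158     ] [ 0.56746158 -0.24078828  0.2385    ]
kin [ 0.56882253 -0.23851705] [-0.00281803 -0.00488761 -0.00362158 -0.00139463  0.00054495 -0.00401116]<stdin>:3: RuntimeWarning: Mean of empty slice.
  ret = ret.dtype.type(ret / rcount)
```

The offset is about (+1.5, -3) mm, well inside the 18 mm tolerance. I'll make a small trim, settle and hand in.

```bash
python3 -m jog '[0.002,-0.003,0,0,0,0,-1,0.006,-0.01,0,0,0,0,-1,0.006,-0.01,0,0,0,0,-1,0.006,-0.01,0,0,0,0,-1,0.006,-0.01,0,0,0,0,-1,0.006,-0.01,0,0,0,0,-1,0.006,-0.01,0,0,0,0,-1,0.006,-0.01,0,0,0,0,-1,0.006,-0.01,0,0,0,0,-1,0.006,-0.01,0,0,0,0,-1]' && python3 -c "
from workcell import env
print(env.hand_in())"
```

```text
clock: 13.3
tcp_pos: [0.4541, -0.2113, 0.1533]
orientation: [-0.0, 0.124, 0.992, 0.0]
wrist_force: [0.6, -0.3, -1.8]
finger_gap: 0.0141
grip_force: 48.9
the job is handed in; nothing more can be done
None
```

I pressed the duster cap fully and it sprang back up, then carried the tray level to the lens and handed in at 13.3 s, still holding it with the ball in its ring, about 8 cm below the lens and within a few mm of centre by my measurements; hand-in returned no verdict.

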